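Ease a split die block apart with a separating wedge

ROBOT

A 6-joint arm with a two-finger parallel gripper is mounted at the origin on a cart in front of the work surface, level with it; the furniture and walls round the work are solid. World frame = base frame: x ahead of the robot, y to its left, z up, the work surface at z = 0. Lengths are in mm, angles in rad, forces in N, time in s.
With the tool pointing down it reaches from about 300 to 850 mm from the base axis. Payload 4.2 kg.
Tool frame: the origin (TCP) lies on the centre line of the jaws, within the pads' length; the fingertips stand 8 mm ahead of it and the grasp point (between the pads) lies 11 mm behind it (r.tcp_to_tips is the distance from the TCP to the fingertips, in mm); z points along the fingers, y is the direction in which the jaws open and shut (so a half turn about z gives the same grasp; the last joint's range is limited). The gripper opens to 91 mm and grips with 3 to 60 N. Pads are 32 mm wide; open, the fingers measure 118 mm over their backs; the gripper's body (76 mm by 178 mm) begins 60 mm behind the grasp point.
Start: joints at [-1.292, 0.32, 1.565, -0, 1.257, -0.02], TCP at [169.268, -549.537, 221.976] pointing down, gripper open.
Joint ranges: [-3.11, 3.11], [-0.84, 2.01], [0.21, 2.61], [-1.34, 4.49], [0.05, 2.63], [-2.56, 2.56]. Speed limits (rad/s): [2.57, 2.57, 3.14, 3.14, 3.14, 3.14].

INTERFACE

Orientations are given as a 3x3 rotation matrix whose columns are the frame's x, y, z axes.
In Python, from bench import r gives the robot as it stands.
- The arm moves only by the shell command python3 -m creep 'ROWS' [OPENING] [FORCE]. ROWS is JSON, one flat list of numbers, 6 for each row, row after row: the shift along the world's x, y, z in cm, then the turn, a rotation vector about the world's x, y, z in degrees. In form: [tx, ty, tz, wx, wy, wz, tx, ty, tz, wx, wy, wz, ...]. A call has 1 to 12 rows; each row shifts and turns the commanded pose from where the row before left it; what a row does not reach is not made up. A row lasts 1/10 s, in which the tool goes at most 50 mm and 8.59 degrees, less where a joint would pass 70% of its speed; a pose out of reach is approached as far as the arm can. A call is refused whole if a number of a shift passes 5 or a number of a turn 8.59, either way. A call with a gripper value outside its range is refused whole. OPENING is the opening in per cent of the stroke, from 0 (shut) to 100 (fully open), set as the call begins (- or left out, the last holds). The fingers move at their own pace and stop on an object; FORCE is the grip in N (left out, the last holds). Time passes only in rows, so rows that do not move let the fingers close. It gives the time, the measured TCP pose, the force and the opening at its end, in the units of the state.
- r.read_state(): the state, without advancing time (a new reading comes with each control period).
- r.grab_frame(name): name is "scene" or "top"; returns a dict with "frame" (384x512x3 uint8, red, green, blue), "camera_matrix" (3x3 intrinsics, pixels), "extrinsics" (4x4, takes a point from world to camera coordinates). Camera axes: x right, y up, looking along -z (the intrinsics and any distortion apply to the point x, -y, -z); pixel columns grow to the right and rows downward; lengths in mm; the calibration is good to about 2 mm. A picture is of the moment at which its call begins. There is no depth.
- r.sign_off(): hands the job in, once; it reports no verdict.
Trained networks look in the newest picture that a camera, given by its name, has taken for a name from the list of things; names that differ only in an ending like _2 or _b are one class to them, and where a whole thing is asked for, a point or a joint stands for the part that bears it (a point fixed in the world has none). Each returns a list of dicts, best first, with "confidence" (0 to 1); they miss things now and then, are a little off and sometimes report something else, mostly with a low value. They report only what shows in the picture. A call takes as long as a camera call.
- r.regions_of(camera, thing): "pixels" (384x512 bool, what is visible of it) and "location" ([column, row] in pixels, amid what is visible of it).
- r.place_of(camera, thing): "location" ([column, row] in pixels: a listed point, or the origin of a listed thing).
The state is a dict: "t": time; "q": joint angles; "dq": joint speeds; "joint_efforts": joint torques, N m; "position": TCP position; "tcp_rot": TCP orientation; "ft_force": force on the tool from outside, world axes, zero at the start; "moment": the same for the moment, N m; "grip_width": opening from 0.0 (shut) to 1.0 (fully open).
Only numpy, scipy, OpenCV 4.12 (cv2) and the standard library are available. Lean on these libraries where they do the work, as an engineer would, in place of code of your own. Each camera call takes 0.05 s, during which the arm holds its last target. There are 200 camera calls.

TASK

The two halves of the aluminium die block are stuck together on their dowels. Take the separating wedge (the tool with the oblong handle, not the round pin punch) from the stand and push it straight down into the pry notch at one end of the seam until its collar meets the block, then do the same at the other end, so that the halves come evenly apart. Put the wedge back upright in its slot in the stand and let go.

Things in the scene. Friction and masses are not known exactly. Their poses are not given: they have to be found in the camera images.
- wedge_handle (a point): Centre of the wedge's handle (x thickness, y width, z up): black, oblong, 18 x 36 mm, 60 mm tall; grip the 18 mm. Top cap 32 mm above. Collar 40 x 54 mm, 8 mm thick, underside 38 mm below. Steel blade 20 mm wide, 19 mm thick at the collar, 3 mm at the tip, 92 mm below this point. Loose, about 0.2 kg; hangs by its collar in one slot of the stand. The punch beside it has a round handle.
- near_half_seam (a point): Middle of the seam at the top face, on the aluminium half nearer the robot; x across the seam to the far half, y along it, z up. Half: 52 x 150 x 60 mm, top 72 mm above the trolley. Pry notches at both ends of the seam, centred 57 mm along +y and -y from here, 32 mm long: V mouth 21 mm wide in x, narrowing over 16 mm depth to a 6 mm slot that is 60 mm deep from the top.
- far_half_seam (a point): Same point and axes on the far half; shut, the two points coincide. A blade pushed into a notch drives both halves apart at that end only; they stay where pushed. Pushing down takes about 6 to 12 N. With the collar down on the block (handle centre 38 mm above the top face) that end gapes about 8 mm.
- stand: Fixed tool stand, 90 mm (x) by 160 mm (y); origin at the centre of its underside, on the trolley. Grey top plate 70 mm above it with two through slots, 26 mm (x) by 34 mm (y), centred 36 mm along +y and -y; 52 mm free below the plate. A tool hangs with its collar on the plate: wedge handle centre 108 mm above the origin, wedge axes parallel to the stand's.

How it is judged:
By the outcome, as a careful person would: the job done as asked, in the order asked, and still so for the second after the job is handed in, with the robot touching nothing.
It also fails if it takes over 54 s, if anything falls off the work surface, if the arm or the gripper's body presses on something with over 40 N, if the wrist force passes 120 N, or if a joint passes its speed limit or range.

## Working session

There is one attempt and no reset: what is moved stays moved. The work goes in short steps, Python scripts to look and compute and a shell command to move; the robot and the scene stay as the last step left them, time stands still between calls to the robot, and variables do not carry over. Pictures are saved under pics/ and viewed, about 8 in all and at most 12, crops included, and the job is handed in when it is done.

```bash
ls; mkdir -p pics; cat > h.py <<'E'
import numpy as np, cv2
from bench import r
def cam(n,save=None):
    f=r.grab_frame(n)
    if save: cv2.imwrite('pics/'+save,cv2.cvtColor(f['frame'],cv2.COLOR_RGB2BGR))
    return f
def P(f):
    return np.array(f['camera_matrix'])@np.diag([1,-1,-1])@np.array(f['extrinsics'])[:3]
def proj(f,X):
    p=P(f)@np.append(X,1); return p[:2]/p[2]
def tri(obs):
    A=[]
    for f,(u,v) in obs:
        M=P(f); A+=[u*M[2]-M[0],v*M[2]-M[1]]
    A=[a/np.linalg.norm(a[:3]) for a in A]
    A=np.array(A); return np.linalg.lstsq(A[:,:3],-A[:,3],rcond=None)[0]
def onz(f,uv,z):
    M=P(f); A=np.array([uv[0]*M[2]-M[0],uv[1]*M[2]-M[1]])
    return np.linalg.solve(A[:,:2],-A[:,3]-A[:,2]*z)
E
python3 - <<'E'
from h import *
fs={n:cam(n,n+'1.png') for n in('scene','top')}
print(fs['top'].keys())
a=np.hstack([cv2.imread('pics/scene1.png'),cv2.imread('pics/top1.png')]);
for t in('wedge_handle','near_half_seam','far_half_seam','stand'):
    best=[]
    for n in fs:
        for meth in ('place_of','regions_of'):
            d=getattr(r,meth)(n,t)
            print(t,n,meth,[(np.round(x['location'],1),round(float(x['confidence']),2)) for x in d[:3]])
            if meth=='place_of' and d: best.append((fs[n],d[0]['location']))
    if len(best)==2: X=tri(best); print('  X',X,[proj(f,X)-u for f,u in best])
for n in fs:
    print(n,fs[n]['camera_matrix'],np.linalg.inv(fs[n]['extrinsics'])[:3,3])
print(r.read_state()['tcp_rot'])
E
```

```text
pics
dict_keys(['frame', 'camera_matrix', 'extrinsics'])
wedge_handle scene place_of [(array([332.8, 175.2]), 0.92)]
wedge_handle scene regions_of [(array([329.6, 184.3]), 0.66)]
wedge_handle top place_of [(array([340.2, 211.4]), 0.62)]
wedge_handle top regions_of [(array([335.4, 213.9]), 0.89)]
  X [452.13861572  -3.40103731 109.75823225] [array([-2.53112401, -0.11949624]), array([1.80911642, 1.50260632])]
near_half_seam scene place_of [(array([176.1, 209.2]), 0.72)]
near_half_seam scene regions_of [(array([179.2, 231.9]), 0.85)]
near_half_seam top place_of [(array([210.2, 169.1]), 0.86)]
near_half_seam top regions_of [(array([210. , 181.3]), 0.66)]
  X [549.93207807 273.00178162  71.64228438] [array([0.21831322, 0.03510494]), array([-0.16070058, -0.09097031])]
far_half_seam scene place_of [(array([178.1, 209.9]), 0.73)]
far_half_seam scene regions_of [(array([174.9, 201.5]), 0.86)]
far_half_seam top place_of [(array([207.4, 166. ]), 0.96)]
far_half_seam top regions_of [(array([213.3, 154.4]), 0.77)]
  X [554.08638045 274.17020345  69.3057445 ] [array([-3.14186946, -0.5571643 ]), ar
[... 156 characters left out ...]
f [(array([318.1, 221.4]), 0.71)]
stand top regions_of [(array([321.7, 224.3]), 0.56)]
  X [443.79647665  35.41732677   7.44364714] [array([0.97546399, 0.04343776]), array([-0.66307964, -0.5233836 ])]
scene [[449.78472929   0.         252.06648737]
 [  0.         449.78472929 189.30322749]
 [  0.           0.           1.        ]] [-99.90375683 500.7125816  548.32927626]
top [[426.32016694   0.         257.60789335]
 [  0.         426.32016694 191.79710444]
 [  0.           0.           1.        ]] [366.93704746 139.12182739 975.52751441]
[[ 9.55676917e-01  2.94417440e-01  3.62644743e-05]
 [ 2.94417442e-01 -9.55676910e-01 -1.13983513e-04]
 [ 1.09838652e-06  1.19608306e-04 -9.99999993e-01]]
```

View pics/scene1.png

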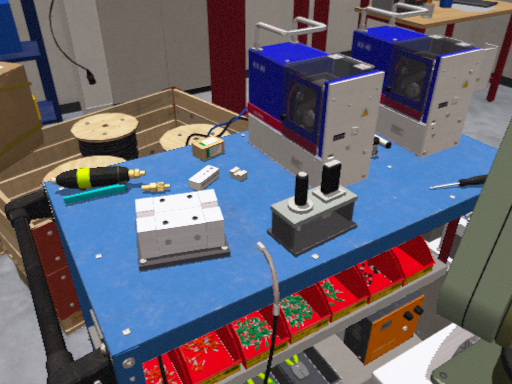

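View pics/top1.png

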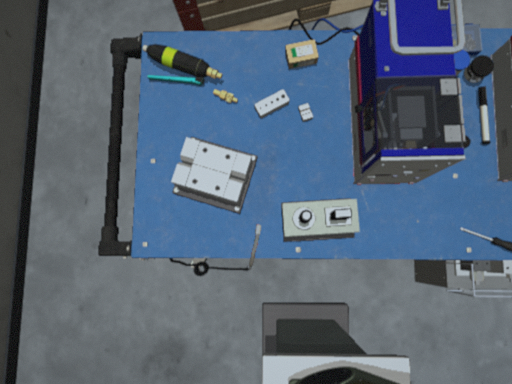

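The scene view shows the die block at (180,225), and the stand at (313,220) with the wedge in the right slot (332,177) and the round punch in the left (302,190). In the top view the block is at (213,172), yawed. The wedge is at (340,215), and the blue machine stands just behind the stand at (390,180). Next I'll rectify both to get the yaws.

```bash
python3 - <<'E'
from h import *
fs={n:cam(n) for n in('scene','top')}
def rect(f,c,z,half,s):
    src=[];dst=[]
    for dx,dy in((-1,-1),(-1,1),(1,1),(1,-1)):
        X=np.array([c[0]+dx*half,c[1]+dy*half,z]); src.append(proj(f,X))
        dst.append([(half-dy*half)*s,(half-dx*half)*s])
    H=cv2.getPerspectiveTransform(np.float32(src),np.float32(dst))
    return cv2.warpPerspective(f['frame'],H,(int(2*half*s),)*2,flags=cv2.INTER_CUBIC)[...,::-1]
rows=[]
for n in('top','scene'):
    a=rect(fs[n],(551,273),72,100,2); b=rect(fs[n],(445,34),70,100,2); b2=rect(fs[n],(445,34),0,100,2)
    for im in(a,b): 
        for k in range(0,400,50): cv2.putText(im:=im,'',(0,0),0,1,(0,0,0)); 
    rows.append(np.hstack([a,b]))
cv2.imwrite('pics/rect.png',cv2.resize(np.vstack(rows),(800,800))[:, :] if 0 else cv2.resize(np.vstack(rows),(600,600)))
# machine front, candidates on ground
for uv in((356,183),(420,175),(462,153)): print('top ground',uv,onz(fs['top'],uv,0), 'z300',onz(fs['top'],uv,300))
for uv in((250,130),(250,118),(320,182),(249,47),(318,83)): print('scene ground',uv,onz(fs['scene'],uv,0))
for t in('near_half_seam','far_half_seam','stand','wedge_handle'):
  for n in fs:
    for d in r.regions_of(n,t)[:1]:
        m=d['pixels'].astype(np.uint8); pts=cv2.findNonZero(m)
        z={'stand':70,'wedge_handle':140}.get(t,72)
        W=np.float32([onz(fs[n],p[0],z) for p in pts]); print(t,n,len(pts),cv2.minAreaRect(W))
E
```

```text
Traceback (most recent call last):
cv2.error: OpenCV(4.12.0) :-1: error: (-5:Bad argument) in function 'putText'
> Overload resolution failed:
>  - Layout of the output array img is incompatible with cv::Mat
>  - Expected Ptr<cv::UMat> for argument 'img'
```

```bash
cat >> h.py <<'E'
def rect(f,c,z,half,s):
    src=[];dst=[]
    for dx,dy in((-1,-1),(-1,1),(1,1),(1,-1)):
        X=np.array([c[0]+dx*half,c[1]+dy*half,z]); src.append(proj(f,X))
        dst.append([(half-dy*half)*s,(half-dx*half)*s])
    H=cv2.getPerspectiveTransform(np.float32(src),np.float32(dst))
    return cv2.warpPerspective(f['frame'],H,(int(2*half*s),)*2,flags=cv2.INTER_CUBIC)[...,::-1].copy()
E
python3 - <<'E'
from h import *
fs={n:cam(n) for n in('scene','top')}
rows=[np.hstack([rect(fs[n],(551,273),72,100,1.5),rect(fs[n],(445,34),70,100,1.5)]) for n in('top','scene')]
cv2.imwrite('pics/rect.png',np.vstack(rows))
for uv in((356,183),(420,175),(462,153)): print('top ground',uv,onz(fs['top'],uv,0), 'z300',onz(fs['top'],uv,300))
for uv in((250,130),(320,182)): print('scene ground',uv,onz(fs['scene'],uv,0))
for t in('near_half_seam','far_half_seam','stand','wedge_handle'):
  for n in fs:
    for d in r.regions_of(n,t)[:1]:
        pts=cv2.findNonZero(d['pixels'].astype(np.uint8))
        z={'stand':70,'wedge_handle':140}.get(t,72)
        W=np.float32([onz(fs[n],p[0],z) for p in pts]); print(t,n,len(pts),cv2.minAreaRect(W))
E
```

```text
top ground (356, 183) [532.2593358  -54.91892799] z300 [481.41844636   4.75363455]
top ground (420, 175) [ 551.35855686 -201.51301799] z300 [494.64416182 -96.75897251]
top ground (462, 153) [ 603.2563918  -299.76834091] z300 [ 530.58206713 -164.79823649]
scene ground (250, 130) [902.25065853 -93.45723192]
scene ground (320, 182) [578.1326248  -89.24332854]
near_half_seam scene 3545 ((489.4677429199219, 288.3232421875), (148.90196228027344, 121.8078842163086), 73.33531951904297)
near_half_seam top 1808 ((523.5382080078125, 276.392333984375), (156.4953155517578, 58.20491027832031), 73.42528533935547)
far_half_seam scene 1302 ((568.1983642578125, 264.62298583984375), (149.09413146972656, 63.3759651184082), 73.72248077392578)
far_half_seam top 1752 ((573.840576171875, 261.20880126953125), (155.74505615234375, 59.84089279174805), 73.08238983154297)
stand scene 3610 ((409.2349853515625, 59.934661865234375), (141.08908081054688, 214.65077209472656), 3.9898016452789307)
stand top 2198 ((443.4947204589844, 37.354732513427734), (86.9899673461914, 164.0228271484375), 3.426466703414917)
wedge_handle scene 855 ((384.97711181640625, 52.15364456176758), (52.67683029174805, 185.5310821533203), 41.10884475708008)
wedge_handle top 510 ((444.0840148925781, 10.177698135375977), (37.228370666503906, 52.53205490112305), 0.3593580424785614)
```

View pics/rect.png

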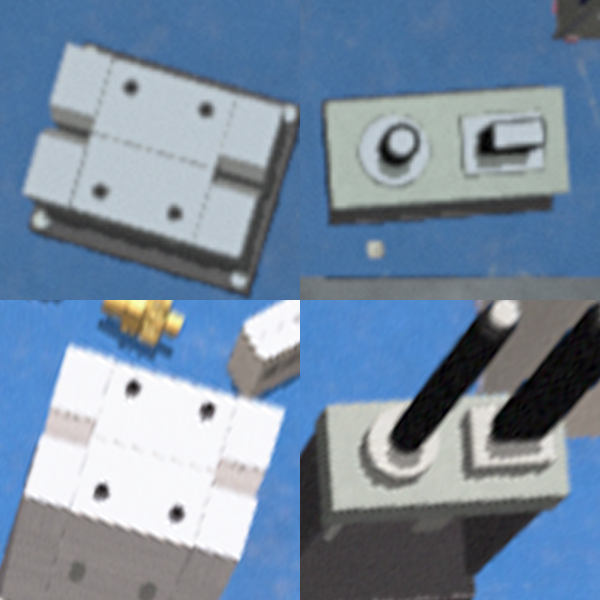

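```bash
python3 - <<'E'
from h import *
fs={n:cam(n) for n in('scene','top')}
ims=[]
for n,(x0,y0,w,h) in(('scene',(235,40,160,150)),('top',(340,60,160,150))):
    im=cv2.resize(fs[n]['frame'][y0:y0+h,x0:x0+w,::-1],None,fx=2.5,fy=2.5,interpolation=cv2.INTER_CUBIC)
    for X,c in(((532,-55,0),(0,255,0)),((578,-89,0),(0,255,255)),((532,-55,250),(0,255,0)),((578,-89,250),(0,255,255)),((545,-41,200),(255,0,255))):
        p=(proj(fs[n],X)-[x0,y0])*2.5; cv2.circle(im,tuple(int(v) for v in p),3,c,-1)
    ims.append(im)
cv2.imwrite('pics/mach.png',np.hstack(ims))
E
```

```text
(no output)
```

View pics/mach.png

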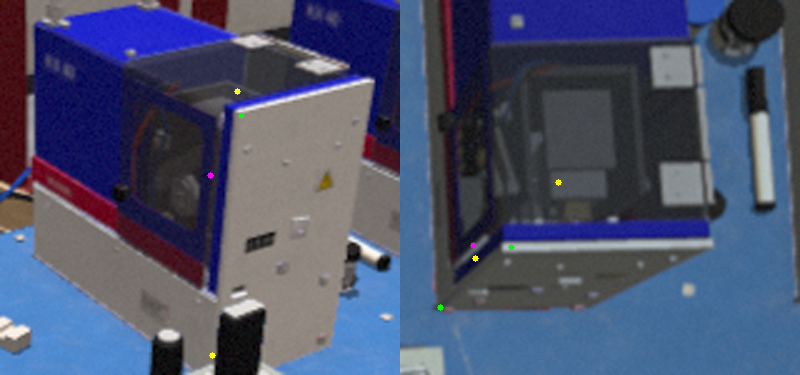

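```bash
python3 -m creep '[2.3,4.35,0,0,0,6.36,2.3,4.35,0,0,0,6.36,2.3,4.35,0,0,0,6.36,2.3,4.35,0,0,0,6.36,2.3,4.35,0,0,0,6.36,2.3,4.35,0,0,0,6.36]' 100 30
```

```text
t: 2.2
position: [307.8, -286.8, 222.2]
tcp_rot: [[0.566, 0.824, 0.001], [0.824, -0.566, -0.001], [0.0, 0.001, -1.0]]
ft_force: [1.6, 0.6, 0.5]
grip_width: 1.0
```

The crop confirms the machine's near-left bottom corner at (532,-55), with its top at about z=250. The gripper body should clear it by about 20 mm.

```bash
python3 -m creep '[2.05,4.09,0.5,0,0,6.35,2.05,4.09,0.5,0,0,6.35,2.05,4.09,0.5,0,0,6.35,2.05,4.09,0.5,0,0,6.35,2.05,4.09,0.5,0,0,6.35,2.05,4.09,0.5,0,0,6.35,2.05,4.09,0,0,0,0,0,0,0,0,0,0,0,0,0,0,0,0]'
python3 - <<'E'
from h import *
s=r.read_state(); print(s['position'],s['tcp_rot'],s['q'])
f=cam('scene','s2.png'); print([(x['location'],x['confidence']) for x in r.place_of('scene','wedge_handle')], proj(f,(450.5,-2.5,108)))
cv2.imwrite('pics/s2c.png',cv2.resize(cv2.imread('pics/s2.png')[60:260,220:420],None,fx=2.5,fy=2.5))
E
```

```text
t: 3.1
position: [450.7, -1.6, 251.8]
tcp_rot: [[-0.062, 0.998, -0.001], [0.998, 0.062, -0.0], [-0.0, -0.001, -1.0]]
ft_force: [-0.8, 0.3, 0.4]
grip_width: 1.0
[450.72306749  -1.56918597 251.7738782 ] [[-6.15461830e-02  9.98103993e-01 -6.97702429e-04]
 [ 9.98104139e-01  6.15458522e-02 -4.86042574e-04]
 [-4.42180344e-04 -7.26293747e-04 -9.99999638e-01]] [-2.86308155e-02  1.02796748e-01  1.77371977e+00 -5.30297126e-04
  1.26575968e+00 -9.00563297e-02]
[([330.3, 179.1], 0.56)] [330.36274364 176.38290098]
```

View pics/s2c.png

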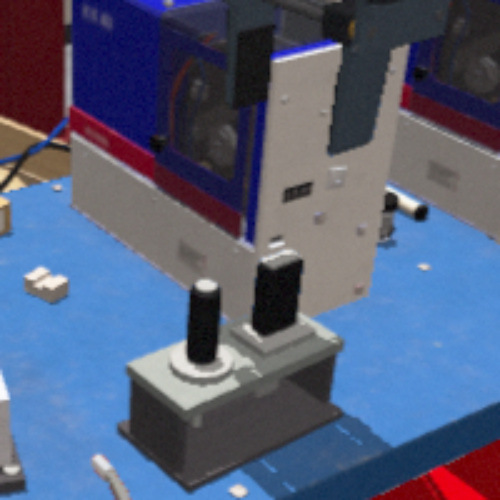

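The open fingers straddle the wedge from above, and the handle is at crop (278,295). Going down to grip at the handle centre.

```bash
python3 -m creep '[0,-0.1,-3.5,0,0,0,0,0,-3.5,0,0,0,0,0,-3.5,0,0,0,0,0,-3,0,0,0,0,0,-1.9,0,0,0,0,0,0,0,0,0]' 100 50 && python3 -m creep '[0,0,0,0,0,0,0,0,0,0,0,0,0,0,0,0,0,0,0,0,0,0,0,0,0,0,0,0,0,0,0,0,0,0,0,0,0,0,0,0,0,0,0,0,0,0,0,0]' 0 50
```

```text
t: 3.8
position: [448.2, -4.6, 95.9]
tcp_rot: [[-0.056, 0.998, -0.006], [0.998, 0.056, 0.0], [0.0, -0.006, -1.0]]
ft_force: [-0.3, 0.4, 0.1]
grip_width: 1.002
t: 4.6
position: [450.8, -3.2, 98.0]
tcp_rot: [[-0.059, 0.998, 0.0], [0.998, 0.059, -0.0], [-0.0, 0.0, -1.0]]
ft_force: [-0.5, -0.1, 0.0]
grip_width: 0.326
```

```bash
python3 -m creep '[0,0,0,0,0,0,0,0,0,0,0,0,0,0,0,0,0,0,0,0,0,0,0,0,0,0,0,0,0,0]'
```

```text
t: 5.1
position: [450.5, -3.2, 97.9]
tcp_rot: [[-0.059, 0.998, -0.0], [0.998, 0.059, 0.0], [0.0, -0.0, -1.0]]
ft_force: [-1.0, 0.7, 0.5]
grip_width: 0.195
```

Gripped at an opening of 17.8 mm. Lifting straight up.

```bash
python3 -m creep '[0,0,1,0,0,0,0,0,2,0,0,0,0,0,2.5,0,0,0,0,0,2.5,0,0,0,0,0,2,0,0,0,0,0,0.5,0,0,0,0,0,0,0,0,0,0,0,0,0,0,0]'
python3 - <<'E'
from h import *
fs={n:cam(n,n+'3.png') for n in('scene','top')}
s=r.read_state(); T=s['position'];R=s['tcp_rot']; print(T,s['grip_width'])
obs=[]
for n in fs:
    d=r.place_of(n,'wedge_handle'); print(n,[(x['location'],x['confidence']) for x in d], proj(fs[n],T-11*R[:,2]))
    if d: obs.append((fs[n],d[0]['location']))
if len(obs)==2: print(tri(obs))
a=cv2.resize(cv2.imread('pics/scene3.png')[70:270,230:430],None,fx=2,fy=2); b=cv2.resize(cv2.imread('pics/top3.png')[120:320,230:430],None,fx=2,fy=2)
cv2.imwrite('pics/lift.png',np.hstack([a,b]))
E
```

```text
t: 5.9
position: [450.1, -3.2, 202.1]
tcp_rot: [[-0.059, 0.998, -0.002], [0.998, 0.059, 0.0], [0.0, -0.002, -1.0]]
ft_force: [-0.2, 0.0, -1.5]
grip_width: 0.197
[449.97036224  -3.22713266 201.77665959] 0.19661237649717264
scene [([335.5, 130.1], 0.56)] [336.4386602  125.68063398]
top [([347.3, 206.6], 0.42)] [351.37044125 208.49149723]
[4.52311824e+02 1.87351769e-03 2.04200511e+02]
```

View pics/lift.png

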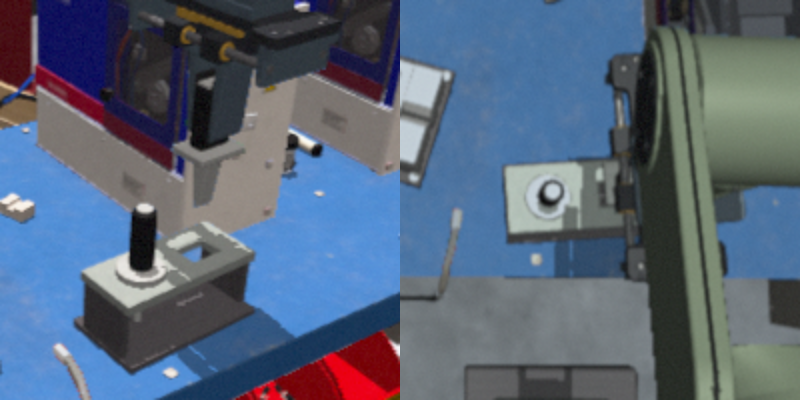

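```bash
cat >> h.py <<'E'
def model(T,yaw,dy=0,dz=10.1):
    c,s=np.cos(yaw),np.sin(yaw); R=np.array([[c,-s,0],[s,c,0],[0,0,1]])
    L=[[sx*20,sy*27,-30] for sx,sy in((-1,-1),(-1,1),(1,1),(1,-1))]+[[sx*20,sy*27,-38] for sx,sy in((-1,-1),(-1,1),(1,1),(1,-1))]+[[0,-10,-92],[0,10,-92]]
    return [np.array(T)+R@(np.array(p,float)+[0,dy,dz]) for p in L]
E
python3 - <<'E'
from h import *
f=cam('scene','s4.png'); T=[450.0,-3.2,201.8]
out=[]
for dy in(0,4):
    im=cv2.resize(cv2.imread('pics/s4.png')[100:200,290:390],None,fx=4,fy=4,interpolation=cv2.INTER_CUBIC)
    p=[tuple(int(v) for v in (proj(f,X)-[290,100]+.5)*4) for X in model(T,np.radians(3.4),dy)]
    cv2.polylines(im,[np.array(p[:4])],True,(0,255,0)); cv2.polylines(im,[np.array(p[4:8])],True,(255,0,255)); cv2.line(im,p[8],p[9],(0,0,255),1)
    out.append(im)
cv2.imwrite('pics/mod.png',np.hstack(out))
E
```

```text
(no output)
```

View pics/mod.png

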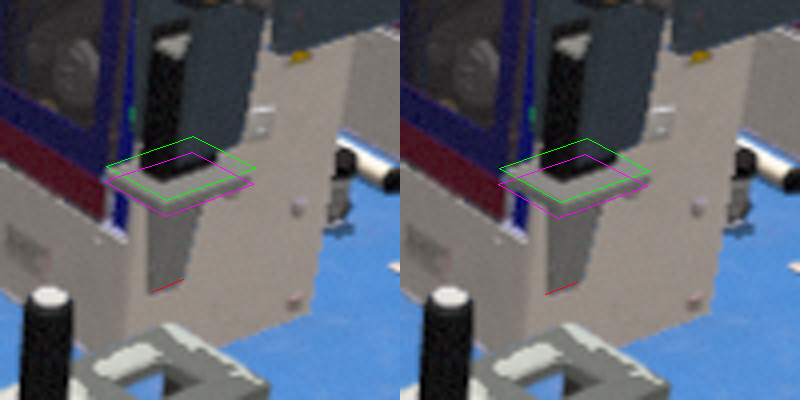

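The model with zero offset matches the collar and the blade tip (around crop (165,287)). The wedge is gripped centred and upright. Moving over the punch to the -y notch.

```bash
python3 -m creep '[0,0,2,0,0,0,0,0,2.2,0,0,0,1.69,4.38,0,0,0,-4,1.69,4.38,0,0,0,-4,1.69,4.38,0,0,0,-4,1.69,4.38,0,0,0,-4,1.69,4.38,0,0,0,-3.9,0,0,-3,0,0,0,0,0,-3,0,0,0,0,0,-1.2,0,0,0,0,0,0,0,0,0,0,0,0,0,0,0]'
python3 - <<'E'
from h import *
s=r.read_state(); T=s['position'];R=s['tcp_rot']; yaw=np.arctan2(R[1,1],R[0,1]); print(T,np.degrees(yaw),s['ft_force'],s['q'])
f=cam('scene','s5.png')
x0,y0,s_=115,130,4
im=cv2.resize(cv2.imread('pics/s5.png')[y0:y0+140,x0:x0+160],None,fx=s_,fy=s_,interpolation=cv2.INTER_CUBIC)
pp=lambda X:tuple(int(v) for v in (proj(f,X)-[x0,y0]+.5)*s_)
p=[pp(X) for X in model(T,yaw)]
cv2.polylines(im,[np.array(p[4:8])],True,(255,0,255)); cv2.line(im,p[8],p[9],(0,0,255),1)
a=np.radians(-16.5);c,s2=np.cos(a),np.sin(a)
for C in((550.5,270.5),):
  for sg in(-1,1):
    q=[pp([C[0]+c*dx-s2*dy,C[1]+s2*dx+c*dy,72]) for dx,dy in((-10.5,sg*41),(-10.5,sg*73),(10.5,sg*73),(10.5,sg*41))]
    cv2.polylines(im,[np.array(q)],True,(0,160,0))
cv2.imwrite('pics/n1.png',im)
E
```

```text
t: 7.35
position: [536.0, 215.7, 173.9]
tcp_rot: [[0.285, 0.959, 0.002], [0.959, -0.285, 0.001], [0.001, 0.001, -1.0]]
ft_force: [0.1, 0.4, -2.3]
grip_width: 0.198
[535.97678405 215.73607152 173.88130236] -16.550486865331425 [ 0.10565672  0.39313403 -2.30769067] [ 3.62782963e-01  3.56897639e-01  1.63448993e+00 -3.89534395e-05
  1.14859821e+00  6.51658771e-01]
```

View pics/n1.png

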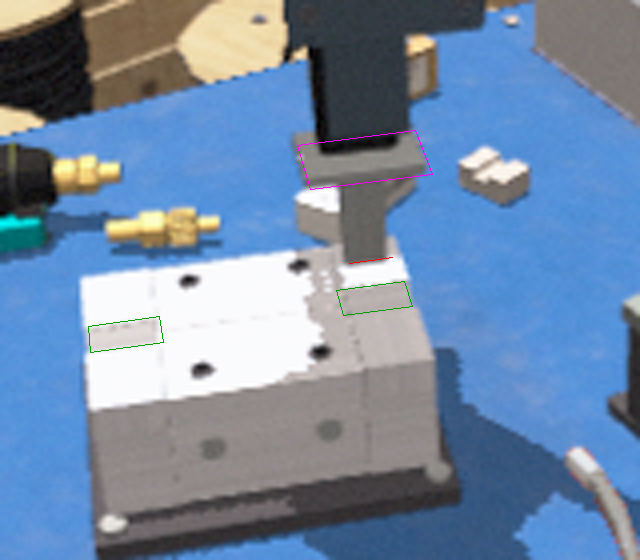

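The notch outlines sit on the real notches, and the blade tip is just above the right one at (365,262). It is a millimetre or two off centre, so I'll correct that and lower into the V.

```bash
python3 -m creep '[-0.18,-0.12,0,0,0,0,0,0,-1,0,0,0,0,0,-1,0,0,0,0,0,-0.8,0,0,0,0,0,-0.6,0,0,0,0,0,-0.6,0,0,0,0,0,0,0,0,0]'; python3 -m creep '[0,0,-0.5,0,0,0,0,0,-0.5,0,0,0,0,0,-0.5,0,0,0,0,0,0,0,0,0]'
```

```text
t: 8.1
position: [533.5, 214.5, 132.1]
tcp_rot: [[0.284, 0.959, -0.001], [0.959, -0.284, -0.001], [-0.001, -0.0, -1.0]]
ft_force: [0.2, -0.3, -3.0]
grip_width: 0.195
t: 8.5
position: [533.9, 214.8, 117.8]
tcp_rot: [[0.284, 0.959, 0.001], [0.959, -0.284, 0.0], [0.001, 0.001, -1.0]]
ft_force: [2.0, 0.6, -1.8]
grip_width: 0.2
```

```bash
python3 -m creep '[0,0,-0.4,0,0,0,0,0,-0.3,0,0,0,0,0,0,0,0,0]'; python3 - <<'E'
from h import *
s=r.read_state(); print(s['position'],s['ft_force'])
ims=[]
for n,(x0,y0) in(('scene',(130,130)),('top',(165,110))):
    f=cam(n,n+'6.png'); ims.append(cv2.resize(cv2.imread(f'pics/{n}6.png')[y0:y0+140,x0:x0+130],None,fx=3,fy=3,interpolation=cv2.INTER_CUBIC))
cv2.imwrite('pics/n2.png',np.hstack(ims))
E
```

```text
t: 8.8
position: [533.5, 214.6, 110.6]
tcp_rot: [[0.284, 0.959, 0.0], [0.959, -0.284, 0.0], [0.0, -0.0, -1.0]]
ft_force: [0.8, 0.5, -0.1]
grip_width: 0.197
[533.45970681 214.62198312 110.61707006] [ 0.76475036  0.53617454 -0.08669501]
```

View pics/n2.png

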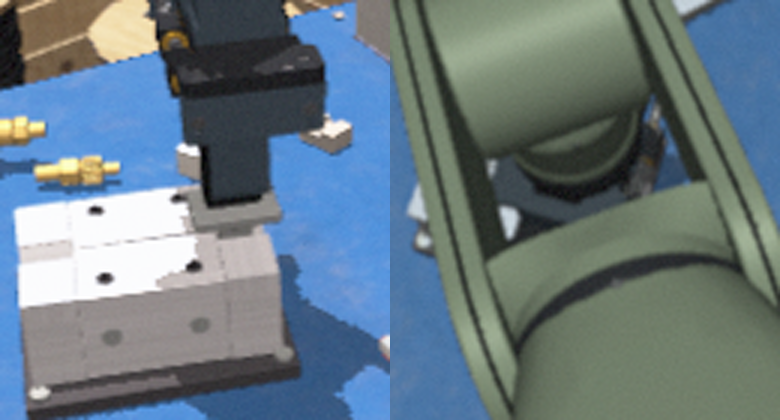

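The blade is in the notch, the seam is starting to open, and the collar is still about 10 mm above the block. I'll keep pushing.

```bash
python3 -m creep '[0,0,-0.3,0,0,0,0,0,-0.3,0,0,0,0,0,-0.2,0,0,0,0,0,0,0,0,0]' - 60;  python3 -m creep '[0,0,-0.15,0,0,0,0,0,0,0,0,0,0,0,0,0,0,0]'; python3 -m creep '[0,0,-0.1,0,0,0,0,0,0,0,0,0]'
```

```text
t: 9.3
position: [533.3, 214.5, 102.6]
tcp_rot: [[0.284, 0.959, -0.0], [0.959, -0.284, -0.0], [-0.0, -0.0, -1.0]]
ft_force: [0.2, 0.2, 0.5]
grip_width: 0.198
t: 9.6
position: [533.4, 214.5, 101.3]
tcp_rot: [[0.284, 0.959, -0.0], [0.959, -0.284, -0.0], [-0.0, -0.0, -1.0]]
ft_force: [0.6, -0.6, 2.1]
grip_width: 0.197
t: 9.8
position: [533.5, 214.5, 100.5]
tcp_rot: [[0.284, 0.959, 0.0], [0.959, -0.284, -0.0], [-0.0, 0.0, -1.0]]
ft_force: [-0.1, 0.2, 1.2]
grip_width: 0.19
```

```bash
python3 -m creep '[0,0,-0.1,0,0,0,0,0,0,0,0,0]'; python3 -m creep '[0,0,-0.1,0,0,0,0,0,0,0,0,0]';  python3 -m creep '[0,0,-0.1,0,0,0,0,0,0,0,0,0]'
```

```text
t: 10.0
position: [533.5, 214.5, 99.6]
tcp_rot: [[0.284, 0.959, 0.0], [0.959, -0.284, 0.0], [0.0, 0.0, -1.0]]
ft_force: [-0.1, -1.4, 3.6]
grip_width: 0.193
t: 10.2
position: [533.6, 214.5, 99.5]
tcp_rot: [[0.284, 0.959, 0.001], [0.959, -0.284, 0.0], [0.0, 0.001, -1.0]]
ft_force: [-2.0, -1.7, 9.3]
grip_width: 0.197
t: 10.4
position: [533.6, 214.5, 99.4]
tcp_rot: [[0.284, 0.959, 0.001], [0.959, -0.284, 0.0], [0.001, 0.001, -1.0]]
ft_force: [-3.7, -2.6, 14.4]
grip_width: 0.2
```

The collar has met the block: z stalls at 99.5 while the force climbs. One more mm, then straight out and across to the other end.

```bash
python3 -m creep '[0,0,-0.1,0,0,0,0,0,0,0,0,0]'; python3 -m creep '[0,0,0.6,0,0,0,0,0,1,0,0,0,0,0,1.5,0,0,0,0,0,2,0,0,0,0,0,2.5,0,0,0,0,0,1,0,0,0,1.08,3.65,0,0,0,0,1.08,3.65,0,0,0,0,1.08,3.65,0,0,0,0,0,0,0,0,0,0,0,0,0,0,0,0]'
python3 - <<'E'
from h import *
s=r.read_state(); T=s['position'];R=s['tcp_rot']; yaw=np.arctan2(R[1,1],R[0,1]); print(T,np.degrees(yaw),s['ft_force'],s['q'])
f=cam('scene','s7.png')
for t in('near_half_seam','far_half_seam'): 
    d=r.place_of('scene',t); print(t,[(x['location'],x['confidence'],onz(f,x['location'],72)) for x in d])
x0,y0,s_=115,130,4
im=cv2.resize(cv2.imread('pics/s7.png')[y0:y0+140,x0:x0+160],None,fx=s_,fy=s_,interpolation=cv2.INTER_CUBIC)
pp=lambda X:tuple(int(v) for v in (proj(f,X)-[x0,y0]+.5)*s_)
p=[pp(X) for X in model(T,yaw)]
cv2.polylines(im,[np.array(p[4:8])],True,(255,0,255)); cv2.line(im,p[8],p[9],(0,0,255),1)
a=np.radians(-16.5);c,s2=np.cos(a),np.sin(a)
C=(550.5,270.5)
q=[pp([C[0]+c*dx-s2*dy,C[1]+s2*dx+c*dy,72]) for dx,dy in((-10.5,41),(-10.5,73),(10.5,73),(10.5,41))]
cv2.polylines(im,[np.array(q)],True,(0,160,0))
cv2.imwrite('pics/n3.png',im)
E
```

```text
t: 10.6
position: [533.6, 214.5, 99.3]
tcp_rot: [[0.284, 0.959, 0.001], [0.959, -0.284, 0.0], [0.001, 0.001, -1.0]]
ft_force: [-4.8, -2.7, 18.7]
grip_width: 0.197
t: 11.7
position: [565.1, 324.3, 180.8]
tcp_rot: [[0.283, 0.959, -0.003], [0.959, -0.283, -0.002], [-0.003, -0.002, -1.0]]
ft_force: [0.1, -0.5, -1.6]
grip_width: 0.198
[565.12259072 324.30700894 180.84815949] -16.43515730532891 [ 0.13863339 -0.49459018 -1.56577247] [ 5.03560416e-01  4.67404361e-01  1.43636875e+00 -4.75623022e-04
  1.24099108e+00  7.90560315e-01]
near_half_seam []
far_half_seam [([177.8, 205.4], 0.78, array([559.49412165, 265.97512726])), ([175.7, 211.2], 0.22, array([544.25971934, 276.57148662]))]
```

View pics/n3.png

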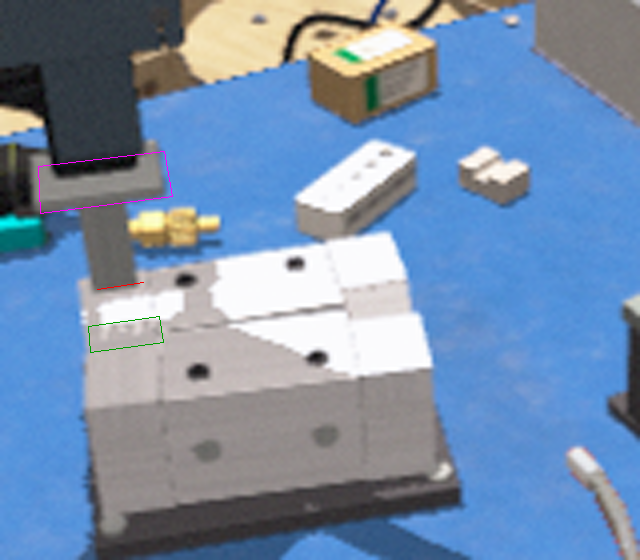

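The right end now gapes visibly, with the step at (400,300). The blade is above the left notch at (115,285).

```bash
python3 -m creep '[0.1,-0.1,0,0,0,0,0,0,-1.2,0,0,0,0,0,-1.2,0,0,0,0,0,-1,0,0,0,0,0,-0.7,0,0,0,0,0,-0.6,0,0,0,0,0,0,0,0,0]'; python3 -m creep '[0,0,-0.5,0,0,0,0,0,-0.5,0,0,0,0,0,-0.5,0,0,0,0,0,0,0,0,0]'; python3 -m creep '[0,0,-0.4,0,0,0,0,0,-0.4,0,0,0,0,0,-0.4,0,0,0,0,0,-0.3,0,0,0,0,0,0,0,0,0]'
```

```text
t: 12.55
position: [566.4, 322.8, 134.3]
tcp_rot: [[0.284, 0.959, -0.002], [0.959, -0.284, -0.001], [-0.001, -0.001, -1.0]]
ft_force: [-0.7, -0.8, -1.3]
grip_width: 0.197
t: 12.95
position: [567.4, 323.2, 120.4]
tcp_rot: [[0.284, 0.959, 0.001], [0.959, -0.284, 0.0], [0.001, 0.001, -1.0]]
ft_force: [0.9, 0.4, -1.2]
grip_width: 0.193
t: 13.45
position: [566.7, 323.0, 104.8]
tcp_rot: [[0.284, 0.959, -0.0], [0.959, -0.284, -0.0], [-0.0, -0.0, -1.0]]
ft_force: [0.3, 1.3, -0.1]
grip_width: 0.19
```

```bash
python3 -m creep '[0,0,-0.25,0,0,0,0,0,-0.15,0,0,0,0,0,0,0,0,0]'; for i in 1; do :; done; python3 -m creep '[0,0,-0.15,0,0,0,0,0,0,0,0,0]';  python3 -m creep '[0,0,-0.1,0,0,0,0,0,0,0,0,0]'; python3 -m creep '[0,0,-0.1,0,0,0,0,0,0,0,0,0]'; python3 -m creep '[0,0,-0.1,0,0,0,0,0,0,0,0,0]'
```

```text
t: 13.75
position: [566.8, 323.0, 101.2]
tcp_rot: [[0.284, 0.959, -0.0], [0.959, -0.284, -0.0], [-0.0, -0.0, -1.0]]
ft_force: [-0.2, -0.5, 0.6]
grip_width: 0.195
t: 13.95
position: [566.9, 323.1, 99.9]
tcp_rot: [[0.284, 0.959, 0.0], [0.959, -0.284, -0.0], [0.0, 0.0, -1.0]]
ft_force: [-0.2, 0.9, 1.8]
grip_width: 0.195
t: 14.15
position: [566.9, 323.1, 99.6]
tcp_rot: [[0.284, 0.959, 0.0], [0.959, -0.284, 0.0], [0.0, 0.0, -1.0]]
ft_force: [-0.9, 0.5, 5.5]
grip_width: 0.197
t: 14.35
position: [566.9, 323.1, 99.5]
tcp_rot: [[0.284, 0.959, 0.001], [0.959, -0.284, 0.0], [0.001, 0.001, -1.0]]
ft_force: [-0.9, -0.1, 9.2]
grip_width: 0.199
t: 14.55
position: [566.9, 323.2, 99.4]
tcp_rot: [[0.284, 0.959, 0.001], [0.959, -0.284, 0.001], [0.001, 0.001, -1.0]]
ft_force: [-2.8, -0.4, 13.1]
grip_width: 0.198
```

```bash
python3 -m creep '[0,0,-0.1,0,0,0,0,0,0,0,0,0]'; python3 -m creep '[0,0,0.6,0,0,0,0,0,1,0,0,0,0,0,1.5,0,0,0,0,0,2,0,0,0,0,0,3,0,0,0,0,0,3.5,0,0,0,0,0,3,0,0,0,-1.5,-4.2,0,0,0,5,-1.5,-4.2,0,0,0,5,-1.5,-4.2,0,0,0,5,-1.5,-4.2,0,0,0,4.9,0,0,0,0,0,0]'
python3 - <<'E'
from h import *
s=r.read_state(); print(s['position'],np.degrees(np.arctan2(s['tcp_rot'][1,1],s['tcp_rot'][0,1])))
f=cam('scene','s8.png')
x0,y0,s_=115,160,4
im=cv2.resize(cv2.imread('pics/s8.png')[y0:y0+110,x0:x0+130],None,fx=s_,fy=s_,interpolation=cv2.INTER_CUBIC)
cv2.imwrite('pics/n4.png',im)
for t in('near_half_seam','far_half_seam'):
    for d in r.regions_of('scene',t)[:1]:
        pts=cv2.findNonZero(d['pixels'].astype(np.uint8))
        W=np.float32([onz(f,p[0],72) for p in pts]); print(t,len(pts),cv2.minAreaRect(W))
E
```

```text
t: 14.75
position: [567.0, 323.2, 99.3]
tcp_rot: [[0.284, 0.959, 0.002], [0.959, -0.284, 0.001], [0.001, 0.001, -1.0]]
ft_force: [-3.2, -1.5, 16.7]
grip_width: 0.195
t: 15.95
position: [504.2, 150.7, 241.8]
tcp_rot: [[-0.056, 0.998, -0.003], [0.998, 0.056, -0.003], [-0.003, -0.003, -1.0]]
ft_force: [0.4, 0.0, -1.5]
grip_width: 0.199
[504.19812212 150.71307433 241.81987767] 3.2149565276291443
near_half_seam 3547 ((485.9153747558594, 289.5272521972656), (149.57933044433594, 121.85416412353516), 72.76000213623047)
far_half_seam 1544 ((567.6097412109375, 264.2528381347656), (150.21966552734375, 70.97274780273438), 72.99667358398438)
```

View pics/n4.png

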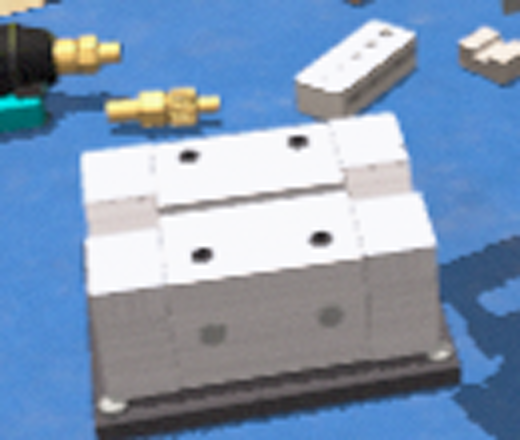

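The seam gap now looks parallel and even from (160,205) to (345,190). Returning to the recorded grasp pose above the slot.

```bash
python3 -m creep '[-1.34,-3.85,0,0,0,0.2,-1.34,-3.85,0,0,0,0,-1.34,-3.85,0,0,0,0,-1.34,-3.85,0,0,0,0,0,0,0,0,0,0,0,0,0,0,0,0,0,0,-2.5,0,0,0,0,0,-2,0,0,0,0,0,-0.5,0,0,0,0,0,0,0,0,0,0,0,0,0,0,0]'
python3 - <<'E'
from h import *
s=r.read_state(); T=s['position']; yaw=np.arctan2(s['tcp_rot'][1,1],s['tcp_rot'][0,1]); print(T,np.degrees(yaw))
f=cam('scene','s9.png')
x0,y0,s_=280,100,5
im=cv2.resize(cv2.imread('pics/s9.png')[y0:y0+110,x0:x0+110],None,fx=s_,fy=s_,interpolation=cv2.INTER_CUBIC)
cv2.imwrite('pics/n5.png',im)
E
```

```text
t: 17.2
position: [454.4, 1.8, 192.7]
tcp_rot: [[-0.064, 0.998, 0.002], [0.998, 0.064, 0.0], [0.0, 0.002, -1.0]]
ft_force: [0.0, 0.6, -2.0]
grip_width: 0.197
[454.35552689   1.8145899  192.71398013] 3.648100198155469
```

```bash
python3 -m creep '[-0.37,-0.5,-1.5,0,0,-0.2,0,0,0,0,0,0,0,0,0,0,0,0]'
python3 - <<'E'
from h import *
f=cam('scene','s9.png'); T=r.read_state()['position']; print(T)
x0,y0,s_=280,100,5
im=cv2.resize(cv2.imread('pics/s9.png')[y0:y0+110,x0:x0+110],None,fx=s_,fy=s_,interpolation=cv2.INTER_CUBIC)
pp=lambda X:tuple(int(v) for v in (proj(f,X)-[x0,y0]+.5)*s_)
p=[pp(X) for X in model(T,np.radians(3.4),0,10.5)]
cv2.polylines(im,[np.array(p[4:8])],True,(255,0,255)); cv2.line(im,p[8],p[9],(0,0,255),1)
cv2.imwrite('pics/n5.png',im)
E
```

```text
t: 17.55
position: [450.0, -3.8, 177.7]
tcp_rot: [[-0.059, 0.998, 0.001], [0.998, 0.059, 0.0], [0.0, 0.001, -1.0]]
ft_force: [0.2, 0.2, -2.6]
grip_width: 0.192
[450.29792952  -3.82233979 177.88890414]
```

View pics/n5.png

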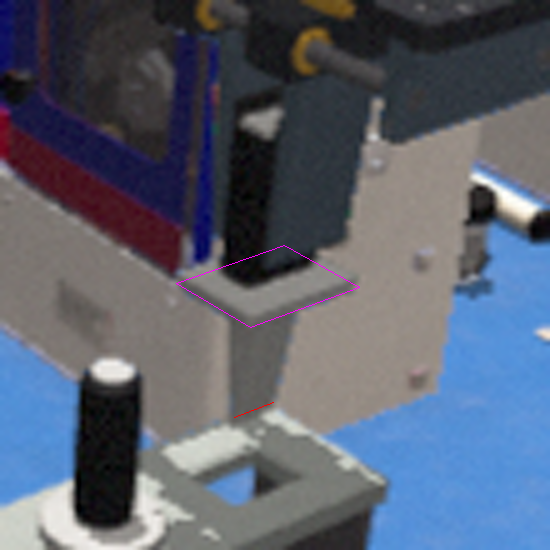

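Wedge model and picture agree, so it sits in the grip as before. Lowering it into the slot.

```bash
python3 -m creep '[0,0.05,-1,0,0,0,0,0,-1,0,0,0,0,0,-0.8,0,0,0,0,0,-0.8,0,0,0,0,0,0,0,0,0]'; python3 -m creep '[0,0,-1,0,0,0,0,0,-1,0,0,0,0,0,-1,0,0,0,0,0,-0.9,0,0,0,0,0,0,0,0,0]'
```

```text
t: 18.1
position: [448.6, -3.4, 139.5]
tcp_rot: [[-0.059, 0.998, -0.003], [0.998, 0.059, 0.0], [0.0, -0.003, -1.0]]
ft_force: [-0.6, -0.8, -2.2]
grip_width: 0.192
t: 18.6
position: [448.5, -3.4, 100.5]
tcp_rot: [[-0.059, 0.998, -0.003], [0.998, 0.059, 0.0], [0.0, -0.003, -1.0]]
ft_force: [0.2, -0.7, -1.6]
grip_width: 0.195
```

```bash
python3 -m creep '[0,0,0,0,0,0,0,0,-0.15,0,0,0,0,0,0,0,0,0]'; python3 -m creep '[0,0,-0.1,0,0,0,0,0,0,0,0,0,0,0,0,0,0,0]'
```

```text
t: 18.9
position: [449.8, -3.5, 100.7]
tcp_rot: [[-0.059, 0.998, 0.001], [0.998, 0.059, -0.0], [-0.0, 0.001, -1.0]]
ft_force: [0.0, 0.0, -1.6]
grip_width: 0.199
t: 19.2
position: [449.6, -3.4, 99.6]
tcp_rot: [[-0.059, 0.998, 0.0], [0.998, 0.059, -0.0], [-0.0, 0.0, -1.0]]
ft_force: [0.4, -0.0, -1.6]
grip_width: 0.195
```

```bash
python3 -m creep '[0,0,-0.1,0,0,0,0,0,0,0,0,0,0,0,0,0,0,0]'; python3 -m creep '[0,0,-0.1,0,0,0,0,0,0,0,0,0,0,0,0,0,0,0]'
```

```text
t: 19.5
position: [449.5, -3.4, 98.4]
tcp_rot: [[-0.059, 0.998, 0.0], [0.998, 0.059, -0.0], [-0.0, 0.0, -1.0]]
ft_force: [-0.1, -0.5, -2.0]
grip_width: 0.195
t: 19.8
position: [449.7, -3.4, 97.9]
tcp_rot: [[-0.059, 0.998, 0.001], [0.998, 0.059, -0.0], [-0.0, 0.0, -1.0]]
ft_force: [-1.0, -0.6, 3.5]
grip_width: 0.197
```

Seated at the original height of 97.9, with contact force. Releasing, then lifting clear.

```bash
python3 -m creep '[0,0,0,0,0,0,0,0,0,0,0,0,0,0,0,0,0,0,0,0,0,0,0,0,0,0,0,0,0,0,0,0,0,0,0,0,0,0,0,0,0,0,0,0,0,0,0,0,0,0,0,0,0,0,0,0,0,0,0,0]' 100 30; python3 -m creep '[0,0,1,0,0,0,0,0,2,0,0,0,0,0,3,0,0,0,0,0,4,0,0,0,0,0,4,0,0,0,0,0,4,0,0,0,-4,0,0,0,0,0,-4,0,0,0,0,0,0,0,0,0,0,0,0,0,0,0,0,0]'
python3 - <<'E'
from h import *
fs={n:cam(n,n+'10.png') for n in('scene','top')}
for t in('wedge_handle','near_half_seam','far_half_seam'):
    obs=[]
    for n in fs:
        d=r.place_of(n,t); print(t,n,[(x['location'],round(float(x['confidence']),2)) for x in d])
        if d: obs.append((fs[n],d[0]['location']))
    if len(obs)==2: print(tri(obs))
print(proj(fs['scene'],(450.5,-2.5,108)))
x0,y0,s_=280,120,5
cv2.imwrite('pics/fin.png',cv2.resize(cv2.imread('pics/scene10.png')[y0:y0+110,x0:x0+110],None,fx=s_,fy=s_,interpolation=cv2.INTER_CUBIC))
d=r.regions_of('scene','wedge_handle')
a=cv2.cvtColor(cv2.imread('pics/scene10.png'),6).astype(int)-cv2.cvtColor(cv2.imread('pics/scene1.png'),6)
b=abs(a)[130:260,260:370]>40; ys,xs=np.nonzero(b); print('changed px near stand',b.sum(), (xs.min()+260,xs.max()+260,ys.min()+130,ys.max()+130) if b.any() else '')
E
```

```text
t: 20.8
position: [449.6, -3.4, 97.5]
tcp_rot: [[-0.059, 0.998, 0.0], [0.998, 0.059, -0.0], [-0.0, 0.0, -1.0]]
ft_force: [-0.3, 0.3, -0.8]
grip_width: 0.998
t: 21.8
position: [369.4, -3.4, 278.5]
tcp_rot: [[-0.059, 0.998, 0.003], [0.998, 0.059, -0.0], [-0.0, 0.003, -1.0]]
ft_force: [0.5, -0.4, 0.3]
grip_width: 0.998
wedge_handle scene [([331.0, 177.6], 0.97)]
wedge_handle top [([338.4, 210.2], 0.7)]
[454.8149108   -1.19887658 103.78182155]
near_half_seam scene [([176.8, 213.5], 0.73)]
near_half_seam top [([212.0, 173.4], 0.58)]
[543.01308603 272.19085262  65.39890533]
far_half_seam scene [([175.4, 208.8], 0.74)]
far_half_seam top [([211.7, 162.3], 0.6), ([210.0, 171.5], 0.3)]
[566.35044326 270.12704975  61.87903686]
[330.36274364 176.38290098]
changed px near stand 501 (np.int64(323), np.int64(366), np.int64(197), np.int64(253))
```

```bash
python3 -c "
from bench import r
print(r.sign_off())"
```

```text
the job is handed in; nothing more can be done
None
```

The job is done and handed in at about 22 s of the 54 s allowed. I pushed the wedge into the −y notch first and then the +y notch, then put it back upright in its own slot and let go.

- **Notches:** at both ends the tool stopped at z ≈ 99.5 mm while the force rose to 17–19 N, so the collar met the block at the same height each time.
- **Even gap:** the picture taken afterwards showed a parallel gap along the seam. The fitted angles of the two halves agree to 0.2°. I did not measure the width of the gap directly.
- **Wedge in the stand:** it seated at the height where I first gripped it (97.9 mm). Pixels around the handle match the first picture; the only changes are lower down, which I take to be the arm's shadow. The gripper is open and clear of everything.
- **Checks that failed or disagreed:**
    - The last detector positions were loose. They put the handle at z = 104 mm (108 expected) and the seam points at z = 62–65 mm (72 expected).
    - I could not view the final close-up because the 12-picture limit was reached, so the last check on the wedge is numerical only.

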